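# Close and latch the gasketed sample transport case

## Task

The milk sample case is packed for the courier: lower its lid onto the gasket, hook the claw of the draw latch (red cross bar) over the keeper on the lid, then swing the latch lever down over centre until it lies home against the case front, so that the lid stays drawn down tight. Work by feel and gently: seat the claw with no more than about 10 N on the keeper, push the lid and the lever with no more than about 30 N, and do not disturb the things standing around the case.

Things in the scene. Friction and masses are not known exactly. Their poses are not given: they have to be found in the camera images.
- case: Slate-grey hard transport case, 135 mm deep (its x) by 210 mm wide (its y), body 72 mm high, with sample jars standing in black foam inside. It stands firm and does not shift. Origin: centre of its underside. Its x axis points away from the robot, y to the left, z up. The draw latch sits in the middle (y = 0) of the front face, which is the plane x = -67.5 mm.
- lid (a joint): Lid angle about the hinge line at the back of the case (case x = +70.5, z = 72 mm): 0 = rim on rim, grows as it opens. The lid is 27 mm high. Stiff hinge: it stays where left; a light push on the front edge lowers it. It then rests on the soft gasket at about 0.035 (front 5 mm high); only the latch draws it down, to about 0.02, against about 20 N per mm at the front.
- lid_front (a point): Middle of the upper front edge of the lid (with the lid shut: case x = -67.5, z = 99 mm); axes those of the lid (x to the back, z out of the lid's top).
- keeper_place (a point): Where the middle of the keeper's square top edge is drawn: 18 mm before the lid's front face, 15 mm below its top; axes of the lid. It is set in or out to suit and locked, so the real keeper is up to 6 mm nearer to or farther from the lid: find it by touch. Upright steel lip 16 mm wide, 3 mm thick; behind it a slot 9.5 mm wide, 7.7 mm deep, then a solid block as high as the lip.
- lever (a joint): Steel latch lever, turning about the case's y. 0 = home, pointing straight down against the case front; 1.57 = level, towards the robot; 2.6 = end stop, up. Light friction: stays where left. With the claw hooked it takes up to about 11 N near its end to push down, most at 1.4 to 0.6; dead centre is at 0.1 to 0.7, then the latch pulls itself home and stays.
- lever_pivot (a point): Pivot of the lever, middle: 21 mm in front of the case front, 60 mm above the worktop.
- lever_pad (a point): Point to push, on the lever's ribbed black vinyl grip (31 mm wide; it looks to the robot when home, up when level), 38 mm from the pivot along the lever and 15 mm off the line through the pivot. The lever ends, slightly flared, 52 mm from the pivot. When latched the red bar above may stand out as far as the grip: push the last stretch with the tool tilted some 20 degrees.
- claw (a joint): Claw's angle about its pivot in the lever (along case y), 15 mm from the lever's pivot: with the lever home 4.4 mm behind and 14.3 mm below it. The claw's lean from upright towards the robot is this value minus lever. Within 0.3 of 0 when latched. Light friction: left alone, the claw turns with the lever, so it must be held down on the keeper until its lip is in.
- claw_bar (a point): Middle of the red cross bar on top of the claw: a sleeve along y, 10 mm thick, 25 mm long, turning freely on its pin. Pinched by its two flat ends it is held fast and the claw can still turn about it. In the claw's frame (x to the back, z up when upright, origin at the claw's pivot) it lies at x = -8, z = 49.8 mm.
- claw_lip (a point): Lower edge of the claw's down-turned lip (3 mm thick, 18 mm wide, 6 mm deep), which must drop into the slot behind the keeper's lip. In the claw's frame x = +6.5, z = 34.3 mm; the hook is 7 mm wide inside, its underside at z = 40.3 mm. Held over the slot the claw leans to the lid by 0.1 (keeper far out) to 0.7, so this edge goes in freely only 3 to 5 mm behind the middle of the keeper's lip.
- stopper: Red-brown rubber stopper, 23 mm wide, 28 mm high, standing left of the case; bystander. Origin: centre of its underside.
- reagent_bottle: Small amber reagent bottle with black cap, 49 mm wide, 105 mm high, right of the case; bystander. Origin: centre of its underside.
- tape_roll: Beige tape roll, 72 mm wide, 19 mm high, lying left of the case; bystander. Origin: centre of its underside.

How it is judged:
By the outcome, as a careful person would: the job done as asked, in the order asked, and still so for the second after the job is handed in, with the robot touching nothing.
It also fails if it takes over 72 s, if anything falls off the work surface, if the arm or the gripper's body presses on something with over 40 N, if the wrist force passes 120 N, or if a joint passes its speed limit or range.

## Robot

A 7-joint arm with a two-finger parallel gripper is mounted at the origin on a cart in front of the work surface, level with it; the furniture and walls round the work are solid. World frame = base frame: x ahead of the robot, y to its left, z up, the work surface at z = 0. Lengths are in m, angles in rad, forces in N, time in s.
With the tool pointing down it reaches from about 0.35 to 0.9 m from the base axis. Payload 8.1 kg.
Tool frame: the origin (TCP) lies midway between the tips of the shut fingers; the grasp point (between the pads) lies 19 mm behind it; z points along the fingers, x is the direction in which the jaws open and shut, and the axes are right-handed (so a half turn about z gives the same grasp; the last joint's range is limited). The gripper opens to 92 mm and grips with 3 to 60 N. Pads are 19 mm wide; open, the fingers measure 130 mm over their backs; the gripper's body (75 mm by 190 mm) begins 47 mm behind the grasp point.
Start: joints at [-1.234, 0.434, 0.025, 1.573, -0.012, 1.134, -0.075], TCP at [0.266, 0.566, 0.227] pointing down, gripper open.
Joint ranges: [-2.62, 2.62], [-0.44, 2.09], [-1.27, 1.32], [0.08, 2.57], [-1.32, 4.46], [0.12, 2], [-2.74, 2.74]. Speed limits (rad/s): [2.22, 2.22, 3.01, 3.01, 3.14, 3.14, 3.14].

## Interface

Orientations are given as a rotation vector (axis times angle).
In Python, from cell import arm gives the robot as it stands. The module is installed in compiled form; this text tells all that it offers.
- The arm moves only by the tool play_rows, never from a script. Its argument "motion" is a list of rows, each a list of 7 numbers: the gripper's target within -1 to 1 (fully open at 1, half-way at 0, shut at -1), then the shift along the tool's x, y, z in mm, then the turn, a rotation vector about the tool's x, y, z in rad. In form: [[claw, tx, ty, tz, ax, ay, az], ...]. A call has 1 to 10 rows; each row is the pose to reach, as a shift and turn from the pose measured when the call began, along the tool's axes at that moment; what a row does not reach only later rows make up. A row lasts 1/10 s, in which the tool goes at most 50 mm and 8.59 degrees, less where a joint would pass 70% of its speed; a pose out of reach is approached as far as the arm can. A call with a gripper value outside its range is refused whole. The fingers move at their own pace and stop on an object; "force" is the grip in N (left out, the last holds). Time passes only in rows, so rows that repeat a pose let the fingers close. It gives the time, the measured TCP pose, the force and the opening at its end, in the units of the state.
- arm.observe(): the state, without advancing time (a new reading comes with each control period).
- arm.get_image(name): name is "scene" or "side" or "wrist"; returns a dict with "img" (420x560x3 uint8, blue, green, red), "depth" (420x560 float32, m along the optical axis (not along the pixel's ray), 0 where there is no reading), "K" (3x3 intrinsics, pixels), "rvec" (rotation vector, rad) and "tvec" (3), from world to camera coordinates, as OpenCV has them. Camera axes: x right, y down, z forward; pixel columns grow to the right and rows downward; lengths in m; the calibration is good to about 2 mm. The wrist camera is an equidistant fisheye: a pixel r from the principal point sees the ray r / f radians off the axis. A picture is of the moment at which its call begins.
- arm.sign_off(): hands the job in, once; it reports no verdict.
Trained networks look in a picture, given as the dict that the camera call returned (one of the last four; its "shot" number tells which), for a name from the list of things; names that differ only in an ending like _2 or _b are one class to them, and where a whole thing is asked for, a point or a joint stands for the part that bears it (a point fixed in the world has none). Each returns a list of dicts, best first, with "score" (0 to 1); they miss things now and then, are a little off and sometimes report something else, mostly with a low value. They report only what shows in the picture. A call takes as long as a camera call.
- arm.look_for(picture, query): "box" ([left, top, width, height] as shares, 0 to 1, of the picture: columns of its width, rows of its height, round what is visible of it).
The state is a dict: "clock": time; "joints": joint angles; "dq": joint speeds; "joint_efforts": joint torques, N m; "position": TCP position; "ee_rot": TCP orientation; "force": force on the tool from outside, world axes, zero at the start; "ft_torque": the same for the moment, N m; "width": opening from 0.0 (shut) to 1.0 (fully open).
Only numpy, scipy, OpenCV 4.12 (cv2) and the standard library are available. Lean on these libraries where they do the work, as an engineer would, in place of code of your own. Each camera call takes 0.05 s, during which the arm holds its last target. There are 200 camera calls.

## Working session

There is one attempt and no reset: what is moved stays moved. The work goes in short steps, Python scripts to look and compute and a tool call to move; the robot and the scene stay as the last step left them, time stands still between calls to the robot, and variables do not carry over. Pictures are saved under pics/ and viewed, on a budget of 10 in all, crops included, one or two more only if the job needs it, and the job is handed in when it is done.

Besides the shell and the picture viewer there is one more tool, called after "Emit:" by a JSON object that holds its "fn" and its "kwargs", one argument or row to a line. play_rows: Moves the arm, as the interface text tells. Its arguments: {"type":"object","properties":{"motion":{"type":"array"},"force":{"type":"number"}},"required":["motion"]}

```bash
mkdir -p pics; cat > h.py <<'E'
import numpy as np, cv2
from cell import arm
from scipy.spatial.transform import Rotation as R
def cam(p):
    return cv2.Rodrigues(np.array(p["rvec"]))[0], np.array(p["tvec"]).ravel(), np.array(p["K"])
def cloud(p):
    Rm,t,K=cam(p); d=p["depth"]; v,u=np.indices(d.shape)
    X=np.stack([(u-K[0,2])/K[0,0]*d,(v-K[1,2])/K[1,1]*d,d],-1)
    W=(X-t)@Rm; W[d==0]=np.nan
    return W
def proj(p,w):
    Rm,t,K=cam(p); c=Rm@np.asarray(w)+t; return (K@(c/c[2]))[:2]
E
python3 - <<'E'
from h import *
s=arm.observe(); print({k:np.round(s[k],3) for k in s})
ims=[]
for n in ["scene","side"]:
    p=arm.get_image(n); ims.append(p["img"]); np.savez(f"{n}0.npz",**{k:p[k] for k in["img","depth","K","rvec","tvec"]})
    W=cloud(p); H,Wd=p["depth"].shape
    print(n,np.round(-cam(p)[0].T@cam(p)[1],3))
    for q in ["case","lid","lever","claw_bar","claw","stopper","reagent_bottle","tape_roll","keeper_place","lever_pad"]:
        r=arm.look_for(p,q)
        for e in r[:1]:
            b=np.array(e["box"])*[Wd,H,Wd,H]; u,v=int(b[0]+b[2]/2),int(b[1]+b[3]/2)
            print(q,round(e["score"],2),np.round(b),np.round(W[v,u],3))
for n,i in zip(["a","b"],ims): cv2.imwrite(f"pics/{n}.png",cv2.resize(i,(784,588)))
E
```

```text
{'clock': np.float64(0.0), 'joints': array([-1.234,  0.435,  0.025,  1.574, -0.012,  1.134, -0.075]), 'dq': array([ 0.   , -0.   ,  0.001,  0.001, -0.001, -0.001,  0.002]), 'joint_efforts': array([-0.0000e+00, -6.6786e+01,  9.8500e-01, -3.1446e+01, -6.1000e-02,
        4.3000e-02,  0.0000e+00]), 'position': array([0.266, 0.565, 0.226]), 'ee_rot': array([ 2.652e+00,  1.683e+00, -2.000e-03]), 'force': array([-0.43 , -0.422, -0.408]), 'ft_torque': array([ 0.006, -0.072,  0.035]), 'width': np.float64(1.002)}
scene [ 0.109 -0.469  0.5  ]
case 0.65 [217. 143. 163. 159.] [0.513 0.236 0.08 ]
lid 0.6 [263. 141. 116.  98.] [0.502 0.152 0.176]
lever 0.65 [220. 234.  33.  28.] [0.4  0.24 0.06]
claw_bar 0.48 [215. 235.  32.  17.] [0.389 0.235 0.072]
claw 0.64 [218. 238.  33.  10.] [ 0.442  0.352 -0.   ]
reagent_bottle 0.92 [304. 253.  31.  71.] [0.455 0.072 0.065]
keeper_place 0.68 [266. 141. 113.  98.] [0.502 0.146 0.178]
lever_pad 0.57 [220. 234.  37.  30.] [0.402 0.237 0.058]
side [-0.242  0.443  0.515]
case 0.79 [221. 146. 119. 117.] [0.511 0.243 0.08 ]
lid 0.94 [220. 146. 117.  49.] [0.573 0.231 0.126]
lever 0.72 [282. 232.  24.  29.] [0.38  0.255 0.072]
claw_bar 0.67 [291. 240.  13.  12.] [0.385 0.245 0.069]
claw 0.69 [287. 239.  19.  11.] [0.387 0.248 0.068]
stopper 0.74 [213. 243.  14.  18.] [nan nan nan]
reagent_bottle 0.81 [346. 192.  25.  55.] [0.447 0.107 0.061]
tape_roll 0.81 [183. 221.  40.  27.] [ 0.576  0.395 -0.001]
keeper_place 0.56 [219. 149. 116.  47.] [0.581 0.231 0.118]
lever_pad 0.98 [284. 235.  19.  23.] [0.378 0.254 0.073]
```

```bash
python3 - <<'E'
import cv2
a=cv2.imread("pics/a.png");b=cv2.imread("pics/b.png")
# crops: scene (190..400,120..340), side (170..390,120..300) in 560-px units
A=cv2.imread("pics/a.png")[int(120*1.4):int(345*1.4),int(180*1.4):int(400*1.4)]
B=b[int(110*1.4):int(290*1.4),int(170*1.4):int(390*1.4)]
A=cv2.resize(A,(400,410));B=cv2.resize(B,(400,410*180//225))
B=cv2.copyMakeBorder(B,0,410-B.shape[0],0,0,0)
cv2.imwrite("pics/c.png",cv2.hconcat([A,B]))
E
```

```text
(no output)
```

View pics/c.png

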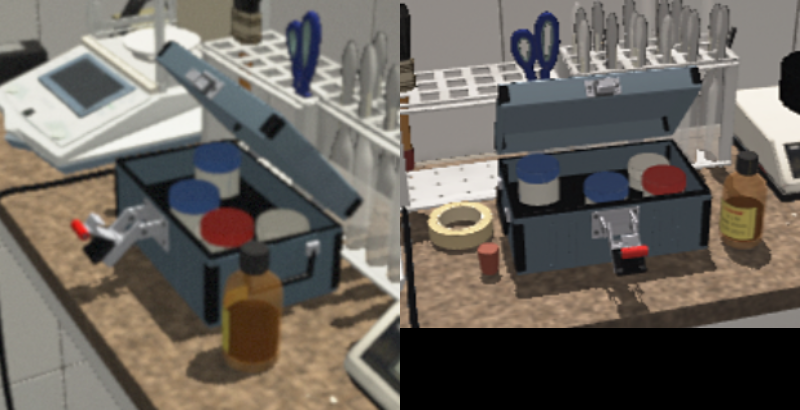

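```bash
cat > fit.py <<'E'
from h import *
from scipy.optimize import least_squares
P={n:dict(np.load(f"{n}0.npz")) for n in["scene","side"]}
pts=[];col=[]
for n in P:
    W=cloud(P[n]).reshape(-1,3); C=P[n]["img"].reshape(-1,3); m=np.isfinite(W[:,0]); pts.append(W[m]); col.append(C[m])
n0=len(pts[0]); pts=np.vstack(pts);col=np.vstack(col).astype(float)
near=np.hypot(pts[:,0]-.5,pts[:,1]-.24)<.22
m=near&(pts[:,2]>.01)&(pts[:,2]<.066)
b=pts[m]
def local(q,p):
    c,s=np.cos(q[2]),np.sin(q[2]); d=p[:,:2]-q[:2]; return np.c_[d@[c,s],d@[-s,c]]
def f(q):
    l=np.abs(local(q,b))-[.0675,.105]
    o=np.maximum(l,0); return np.hypot(*o.T)+np.minimum(l.max(1),0)
best=None
for y0 in np.linspace(-.9,.9,13):
    r=least_squares(f,[.5,.24,y0],loss="cauchy",f_scale=.002)
    if best is None or r.cost<best.cost: best=r
q=best.x; print("case",np.round(q,4),best.cost, "inl",np.mean(np.abs(best.fun)<.003))
print("resid front med by cam")
l=local(q,b); idx=np.where(m)[0]
for k,nm in enumerate(P):
    s=(idx<n0)==(k==0)
    fr=s&(abs(l[:,0]+.0675)<.006)&(abs(l[:,1])<.09); print(nm,"front",fr.sum(),np.median(l[fr,0]) if fr.any() else None)
    rt=s&(abs(l[:,1]+.105)<.006)&(abs(l[:,0])<.06); print(nm,"right",rt.sum(),np.median(l[rt,1]) if rt.any() else None)
# lid: points above
L=np.c_[local(q,pts),pts[:,2]]
m=(abs(L[:,1])<.11)&(L[:,2]>.08)&(L[:,2]<.25)&(L[:,0]>-.09)&(L[:,0]<.16)
l=L[m]; H=np.array([.0705,.072])
ang=np.arctan2(l[:,2]-H[1],-(l[:,0]-H[0])); rad=np.hypot(l[:,2]-H[1],l[:,0]-H[0])
print("ang hist r>.1",np.histogram(ang[(rad>.08)&(rad<.15)],bins=np.arange(0,2,.1)))
for a in np.arange(.6,1.6,.1): 
    s=(rad>.1)&(abs(ang-a)<.05); print(round(a,1), s.sum(), rad[s].max() if s.any() else 0)
# latch points
m=(abs(L[:,1])<.02)&(L[:,0]<-.072)&(L[:,2]>.01)&(L[:,0]>-.16)&(L[:,2]<.15)
for k in range(2):
    mm=m&((np.arange(len(L))<n0)==(k==0))
    red=(col[:,2]>120)&(col[:,1]<70)
    print("red",np.round(L[mm&red],3)[:12], np.round(np.median(L[mm&red],0),4))
    blk=(col.max(1)<50); print("black",np.round(np.median(L[mm&blk],0),4)); print(np.round(L[mm&blk][:12],3))
E
python3 fit.py
```

```text
case [ 0.5215  0.2394 -0.0291] 0.10232129988923358 inl 0.3346912973238744
resid front med by cam
scene front 1023 -0.06727206842791927
scene right 1078 -0.10447867376334893
side front 1980 -0.06653773610516411
side right 0 None
ang hist r>.1 (array([ 281,   34,    0,    0,    0,    0,    0,    0, 1310, 1545,  520,
         98,    0,    0,    0,    0,    0,    0,  416]), array([0. , 0.1, 0.2, 0.3, 0.4, 0.5, 0.6, 0.7, 0.8, 0.9, 1. , 1.1, 1.2,
       1.3, 1.4, 1.5, 1.6, 1.7, 1.8, 1.9]))
0.6 0 0
0.7 0 0
0.8 442 0.15957163874485086
0.9 1610 0.1601784546450692
1.0 1147 0.14292466439733642
1.1 21 0.11694354164891699
1.2 0 0
1.3 0 0
1.4 0 0
1.5 0 0
red [[-0.145  0.013  0.069]
 [-0.144  0.009  0.07 ]
 [-0.143  0.008  0.071]
 [-0.142  0.006  0.072]
 [-0.146  0.009  0.069]
 [-0.144  0.009  0.069]
 [-0.144  0.007  0.069]
 [-0.143  0.003  0.071]
 [-0.141  0.005  0.07 ]
 [-0.147  0.007  0.069]
 [-0.145  0.007  0.068]
 [-0.145  0.004  0.07 ]] [-0.1449 -0.0033  0.0691]
black [-0.1273 -0.0042  0.0447]
[[-0.124  0.016  0.047]
 [-0.124  0.011  0.049]
 [-0.125  0.012  0.047]
 [-0.124  0.01   0.048]
 [-0.124  0.007  0.049]
 [-0.122  0.007  0.049]
 [-0.121  0.005  0.049]
 [-0.127  0.013  0.045]
 [-0.126  0.01   0.047]
 [-0.125  0.009  0.047]
 [-0.124  0.008  0.047]
 [-0.123  0.003  0.049]]
red [[-0.143 -0.002  0.073]
 [-0.141 -0.004  0.071]
 [-0.143 -0.005  0.072]
 [-0.14  -0.008  0.07 ]
 [-0.129  0.012  0.063]
 [-0.14   0.013  0.071]
 [-0.142  0.012  0.072]
 [-0.143  0.011  0.073]
 [-0.141  0.008  0.071]
 [-0.141  0.006  0.071]
 [-0.141  0.005  0.07 ]
 [-0.144  0.004  0.072]] [-0.1451  0.0038  0.0697]
black [-0.1296  0.006   0.0437]
[[-0.115  0.018  0.053]
 [-0.117  0.016  0.054]
 [-0.116  0.014  0.053]
 [-0.118  0.013  0.054]
 [-0.117  0.011  0.053]
 [-0.117  0.018  0.053]
 [-0.119  0.017  0.053]
 [-0.117  0.014  0.052]
 [-0.117  0.013  0.051]
 [-0.118  0.017  0.051]
 [-0.122  0.016  0.053]
 [-0.121  0.014  0.052]]
```

```bash
cat >> h.py <<'E'
C=np.array([.5215,.2394]); YAW=-.0291
Rc=R.from_euler("z",YAW)
def l2w(p): return Rc.apply(np.asarray(p,float))+[*C,0]
def w2l(p): return Rc.inv().apply(np.asarray(p,float)-[*C,0])
def tool(t): # tilt t: fingers point to the lid
    return Rc*R.from_matrix(np.array([[0,np.cos(t),np.sin(t)],[1,0,0],[0,np.sin(t),-np.cos(t)]]))
def plan(wps): # (x,y,z local mm, tilt) -> rows from the measured pose
    s=arm.observe(); T=R.from_rotvec(s["ee_rot"]); p=s["position"]
    for w in wps:
        d=T.inv().apply(l2w(np.array(w[:3])/1e3)-p)*1e3; a=(T.inv()*tool(w[3])).as_rotvec()
        print(np.round(w,2),"->",[*np.round(d,1).tolist(),*np.round(a,3).tolist()])
def st():
    s=arm.observe(); print("t",round(s["clock"],2),"loc mm",np.round(w2l(s["position"])*1e3,1),"F loc",np.round(Rc.inv().apply(s["force"]),1),"w",round(s["width"],3),"rot",np.round((tool(0).inv()*R.from_rotvec(s["ee_rot"])).as_rotvec(),3))
def lidpt(a,x,z=27): # lid frame (shut case coords x, z above rim) at angle a, mm
    X,Z=x-70.5,z; return np.array([70.5+X*np.cos(a)+Z*np.sin(a),0,72-X*np.sin(a)+Z*np.cos(a)])
E
python3 - <<'E'
from h import *
st()
W=[(10.2,0,215,0)]
W+= [tuple(lidpt(a,-57.5)+[9.5,0,0])+(0,) for a in (.9,.8,.7,.6,.5,.4,.3,.2,.15,.1,.07,.05,.035)]
plan(W)
for i in range(len(W)): W[i]=np.array(W[i])
# from the hover pose: shifts in tool axes (x=local y, y=local x, z=down)
print([np.round((w-W[0])[[1,0,2]]*[1,1,-1],1).tolist() for w in W])
for n in("scene0","side0"):
    pass
E
```

```text
t 1.1 loc mm [-264.7  318.6  226.7] F loc [-0.3  0.9 -0.7] w 0.999 rot [-0.     0.     0.411]
[ 10.2   0.  215.    0. ] -> [-182.3, 379.3, 11.7, 0.0, -0.0, -0.411]
[ 21.58   0.   189.05   0.  ] -> [-177.7, 389.7, 37.7, 0.0, -0.0, -0.411]
[ 10.19   0.   182.63   0.  ] -> [-182.3, 379.3, 44.1, 0.0, -0.0, -0.411]
[ -0.51   0.   175.11   0.  ] -> [-186.5, 369.5, 51.6, 0.0, -0.0, -0.411]
[-10.4    0.   166.56   0.  ] -> [-190.5, 360.4, 60.2, 0.0, -0.0, -0.411]
[-19.39   0.   157.06   0.  ] -> [-194.1, 352.2, 69.7, 0.0, -0.0, -0.411]
[-27.38   0.   146.71   0.  ] -> [-197.3, 344.8, 80.0, 0.0, -0.0, -0.411]
[-34.3    0.   135.62   0.  ] -> [-200.0, 338.5, 91.1, 0.0, -0.0, -0.411]
[-40.08   0.   123.89   0.  ] -> [-202.3, 333.2, 102.8, 0.0, -0.0, -0.411]
[-42.53   0.   117.82   0.  ] -> [-203.3, 330.9, 108.9, 0.0, -0.0, -0.411]
[-44.67   0.   111.64   0.  ] -> [-204.2, 329.0, 115.1, 0.0, -0.0, -0.411]
[-45.8    0.   107.89   0.  ] -> [-204.6, 328.0, 118.8, 0.0, -0.0, -0.411]
[-46.49   0.   105.36   0.  ] -> [-204.9, 327.3, 121.4, 0.0, -0.0, -0.411]
[-46.98   0.   103.46   0.  ] -> [-205.1, 326.9, 123.3, 0.0, -0.0, -0.411]
[[0.0, 0.0, -0.0], [0.0, 11.4, 26.0], [0.0, -0.0, 32.4], [0.0, -10.7, 39.9], [0.0, -20.6, 48.4], [0.0, -29.6, 57.9], [0.0, -37.6, 68.3], [0.0, -44.5, 79.4], [0.0, -50.3, 91.1], [0.0, -52.7, 97.2], [0.0, -54.9, 103.4], [0.0, -56.0, 107.1], [0.0, -56.7, 109.6], [0.0, -57.2, 111.5]]
```

Emit:
{"fn": "play_rows", "kwargs": {
  "motion": [
    [-1, -182, 379, 0, 0, 0, -0.411],
    [-1, -182, 379, 0, 0, 0, -0.411],
    [-1, -182, 379, 0, 0, 0, -0.411],
    [-1, -182, 379, 0, 0, 0, -0.411],
    [-1, -182, 379, 0, 0, 0, -0.411],
    [-1, -182, 379, 0, 0, 0, -0.411],
    [-1, -182, 379, 0, 0, 0, -0.411],
    [-1, -182, 379, 0, 0, 0, -0.411],
    [-1, -182, 379, 0, 0, 0, -0.411],
    [-1, -182, 379, 12, 0, 0, -0.411]
  ],
  "force": 12
}}

```text
clock: 2.1
position: [0.5351, 0.2355, 0.2159]
ee_rot: [2.259, 2.179, 0.004]
force: [0.7, 0.6, 0.5]
width: 0.178
```

Emit:
{"fn": "play_rows", "kwargs": {
  "motion": [
    [-1, 3, -3, 15, 0, 0, 0],
    [-1, 3, -4, 28, 0, 0, 0],
    [-1, 3, -9, 36, 0, 0, 0],
    [-1, 3, -14, 41, 0, 0, 0],
    [-1, 3, -19, 45, 0, 0, 0],
    [-1, 3, -24, 49, 0, 0, 0],
    [-1, 3, -24, 49, 0, 0, 0]
  ]
}}

```text
clock: 2.8
position: [0.5103, 0.2396, 0.1666]
ee_rot: [2.258, 2.181, 0.003]
force: [-0.3, 0.7, -0.1]
width: 0.007
```

```bash
python3 - <<'E'
from h import *
st()
p=arm.get_image("side"); q=arm.get_image("scene")
i=cv2.hconcat([cv2.resize(x["img"][100:300,170:390],(400,364)) for x in (p,q)]); cv2.imwrite("pics/d.png",i)
E
```

```text
t 2.8 loc mm [-1.120e+01 -1.000e-01  1.666e+02] F loc [-0.4  0.6 -0.1] w 0.007 rot [-0.003 -0.     0.006]
```

View pics/d.png

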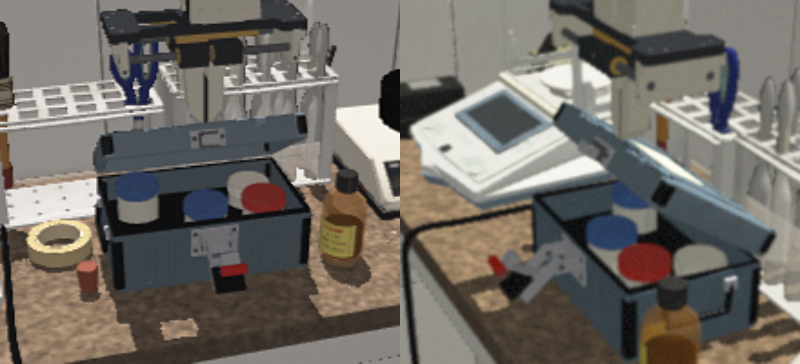

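Emit:
{"fn": "play_rows", "kwargs": {
  "motion": [
    [-1, 0, -4, 5, 0, 0, 0],
    [-1, 0, -8, 10, 0, 0, 0],
    [-1, 0, -12, 15, 0, 0, 0],
    [-1, 0, -16, 20, 0, 0, 0],
    [-1, 0, -20, 25, 0, 0, 0],
    [-1, 0, -23, 31, 0, 0, 0],
    [-1, 0, -26, 37, 0, 0, 0],
    [-1, 0, -29, 43, 0, 0, 0],
    [-1, 0, -31, 48, 0, 0, 0],
    [-1, 0, -33, 52, 0, 0, 0]
  ]
}}

```text
clock: 3.9
position: [0.4783, 0.2406, 0.1144]
ee_rot: [2.258, 2.18, 0.004]
force: [-0.0, 0.2, 0.7]
width: 0.008
```

Emit:
{"fn": "play_rows", "kwargs": {
  "motion": [
    [-1, 0, -1, 3, 0, 0, 0],
    [-1, 0, -1, 5, 0, 0, 0],
    [-1, 0, -2, 7, 0, 0, 0],
    [-1, 0, -2, 8, 0, 0, 0],
    [-1, 0, -2, 8.5, 0, 0, 0]
  ]
}}

```text
clock: 4.4
position: [0.4763, 0.2406, 0.1058]
ee_rot: [2.258, 2.18, 0.004]
force: [0.8, -0.0, 0.8]
width: 0.004
```

Emit:
{"fn": "play_rows", "kwargs": {
  "motion": [
    [-1, 0, 0, 1, 0, 0, 0],
    [-1, 0, 0, 2, 0, 0, 0],
    [-1, 0, 0, 2.5, 0, 0, 0]
  ]
}}

```text
clock: 4.7
position: [0.4763, 0.2407, 0.1035]
ee_rot: [2.258, 2.18, 0.004]
force: [-1.2, -0.5, 5.7]
width: 0.006
```

```bash
python3 - <<'E'
from h import *
st()
E
```

```text
t 4.7 loc mm [-45.2  -0.  103.5] F loc [-1.2 -0.6  5.7] w 0.006 rot [-0.004 -0.     0.006]
```

Emit:
{"fn": "play_rows", "kwargs": {
  "motion": [
    [-1, 0, 0, 0.7, 0, 0, 0],
    [-1, 0, 0, -20, 0, 0, 0],
    [-1, 20, -30, -22, 0, 0, 0],
    [-1, 45, -63, -20, 0, 0, 0],
    [-1, 45, -63, 0, 0, 0, 0],
    [-1, 45, -63, 15.5, 0, 0, 0],
    [-1, 45, -50, 15.5, 0, 0, 0],
    [-1, 45, -42, 15.5, 0, 0, 0],
    [-1, 45, -36, 15.5, 0, 0, 0],
    [-1, 45, -36, 15.5, 0, 0, 0]
  ]
}}

```text
clock: 5.7
position: [0.444, 0.2868, 0.0885]
ee_rot: [2.26, 2.177, 0.007]
force: [-0.6, -0.1, 0.6]
width: 0.008
```

```bash
python3 - <<'E'
from h import *
st()
E
```

```text
t 5.7 loc mm [-78.9  45.1  88.5] F loc [-0.6 -0.1  0.6] w 0.008 rot [-0.005  0.001  0.008]
```

Emit:
{"fn": "play_rows", "kwargs": {
  "motion": [
    [-1, 0, 0, 0, 0, 0, 0],
    [-1, 0, 0.7, 0, 0, 0, 0],
    [-1, 0, 1.4, 0, 0, 0, 0],
    [-1, 0, 2.1, 0, 0, 0, 0]
  ]
}}

```text
clock: 6.1
position: [0.446, 0.2868, 0.0887]
ee_rot: [2.26, 2.178, 0.007]
force: [0.5, 0.2, -0.2]
width: 0.004
```

```bash
python3 - <<'E'
from h import *
st()
E
```

```text
t 6.1 loc mm [-76.9  45.1  88.7] F loc [ 0.5  0.2 -0.2] w 0.004 rot [-0.005  0.001  0.008]
```

Emit:
{"fn": "play_rows", "kwargs": {
  "motion": [
    [-1, 0, 1, 0, 0, 0, 0],
    [-1, 0, 1.5, 0, 0, 0, 0],
    [-1, 0, 2, 0, 0, 0, 0]
  ]
}}

```text
clock: 6.4
position: [0.4465, 0.2867, 0.0885]
ee_rot: [2.26, 2.179, 0.004]
force: [-7.3, -0.3, 4.2]
width: 0.007
```

```bash
python3 - <<'E'
from h import *
st()
E
```

```text
t 6.4 loc mm [-76.3  45.1  88.5] F loc [-7.3 -0.5  4.2] w 0.007 rot [-0.003  0.     0.007]
```

Emit:
{"fn": "play_rows", "kwargs": {
  "motion": [
    [-1, 0, -15, 0, 0, 0, 0],
    [-1, -25, -30, 0, 0, 0, 0],
    [-1, -45, -30, 3, 0, 0, 0],
    [-1, -45, -30, 4.5, 0, 0, 0],
    [-1, -45, -28, 4.5, 0, 0, 0],
    [-1, -45, -28, 4.5, 0, 0, 0]
  ]
}}

```text
clock: 7.0
position: [0.4178, 0.2437, 0.0841]
ee_rot: [2.26, 2.179, 0.006]
force: [0.2, -0.0, 0.4]
width: 0.003
```

```bash
python3 - <<'E'
from h import *
st()
for n in ("side","scene","wrist"):
    p=arm.get_image(n); cv2.imwrite(f"pics/e_{n}.png",p["img"])
    if n=="wrist": continue
    W=cloud(p); L=(W.reshape(-1,3)-[*C,0])@Rc.as_matrix()*1e3
    m=(abs(L[:,1])<30)&(L[:,0]<-69)&(L[:,0]>-100)&(L[:,2]>76)&(L[:,2]<100)
    print(n,m.sum()); print(np.round(L[m][np.argsort(L[m][:,0])][::max(1,m.sum()//25)]))
i=cv2.imread("pics/e_side.png")[140:260,200:350]; j=cv2.imread("pics/e_scene.png")[150:270,200:350]
cv2.imwrite("pics/e.png",cv2.resize(cv2.hconcat([i,j]),(800,320),interpolation=cv2.INTER_CUBIC))
E
```

```text
t 7.0 loc mm [-103.8    1.3   84.1] F loc [ 0.2 -0.   0.4] w 0.003 rot [-0.004  0.001  0.007]
side 6
[[-72.  13.  79.]
 [-71.  20.  86.]
 [-70.  18.  96.]
 [-70.  18.  87.]
 [-69.  16.  88.]
 [-69.  16.  86.]]
scene 152
[[-100.  -16.   99.]
 [ -98.  -11.   91.]
 [ -95.  -13.   91.]
 [ -88.    4.   80.]
 [ -88.   -3.   79.]
 [ -87.    2.   83.]
 [ -86.   -7.   84.]
 [ -84.   -6.   78.]
 [ -80.   -6.   79.]
 [ -78.    6.   80.]
 [ -76.    2.   80.]
 [ -75.    0.   90.]
 [ -75.   -7.   87.]
 [ -75.    5.   89.]
 [ -74.   10.   81.]
 [ -74.   -2.   89.]
 [ -74.   -1.   92.]
 [ -73.   -4.   91.]
 [ -73.  -11.   91.]
 [ -73.    2.   92.]
 [ -71.  -15.   89.]
 [ -71.  -10.   86.]
 [ -70.  -16.   85.]
 [ -70.   -4.   94.]
 [ -69.  -11.   82.]
 [ -69.    5.   91.]]
```

View pics/e.png

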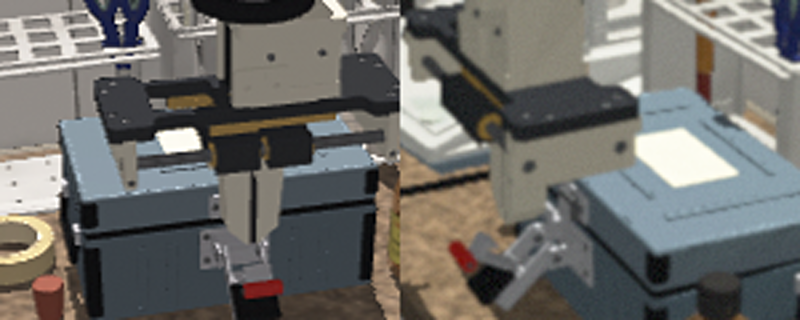

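Emit:
{"fn": "play_rows", "kwargs": {
  "motion": [
    [-1, -1, 3, 0, 0, 0, 0],
    [-1, -1, 4, 0, 0, 0, 0],
    [-1, -1, 5, 0, 0, 0, 0],
    [-1, -1, 5, 0, 0, 0, 0]
  ]
}}

```text
clock: 7.55
position: [0.4223, 0.2424, 0.0839]
ee_rot: [2.259, 2.18, 0.004]
force: [0.5, -0.9, 1.1]
width: 0.007
```

Emit:
{"fn": "play_rows", "kwargs": {
  "motion": [
    [-1, 0, 0.7, 0, 0, 0, 0],
    [-1, 0, 1.4, 0, 0, 0, 0],
    [-1, 0, 1.6, 0, 0, 0, 0]
  ]
}}

```text
clock: 7.85
position: [0.4237, 0.2423, 0.0839]
ee_rot: [2.259, 2.18, 0.004]
force: [-2.3, 0.1, -0.0]
width: 0.005
```

```bash
python3 - <<'E'
from h import *
st()
E
```

```text
t 7.85 loc mm [-97.8   0.1  83.9] F loc [-2.3  0.1 -0. ] w 0.005 rot [-0.003  0.     0.007]
```

Emit:
{"fn": "play_rows", "kwargs": {
  "motion": [
    [-1, 0, 0.6, 0, 0, 0, 0],
    [-1, 0, 1, 0, 0, 0, 0],
    [-1, 0, 1, 0, 0, 0, 0]
  ]
}}

```text
clock: 8.15
position: [0.4238, 0.2423, 0.0838]
ee_rot: [2.26, 2.181, 0.002]
force: [-4.3, -0.2, 2.5]
width: 0.005
```

```bash
cat > link.py <<'E'
from h import *
P=np.array([-88.5,60.])
def cl(th): # claw pivot
    d=np.array([-np.sin(th),-np.cos(th)]);n=np.array([-np.cos(th),np.sin(th)]); return P+14.3*d-4.4*n
def pt(th,phi,v): # phi: lean to lid
    c,s=np.cos(phi),np.sin(phi); return cl(th)+[v[0]*c+v[1]*s,-v[0]*s+v[1]*c]
BAR=(-8,49.8);LIP=(6.5,34.3)
def fit(th0,phi0,fun):
    from scipy.optimize import least_squares
    return least_squares(fun,[th0,phi0]).x
E
python3 - <<'E'
from link import *
st()
kx=-97.9+9.45+1.5; kz=89.4; print("keeper mid x",kx)
for tgt in((kx+4,kz+4),(kx+4,kz+2),(kx+4,kz),(kx+4,kz-3),(kx+3.7,kz-5.5)):
    th,ph=fit(2.3,.3,lambda q:pt(q[0],q[1],LIP)-tgt)
    lip=pt(th,ph,LIP); print("lip",np.round(lip,1),"th",round(th,2),"lean",round(ph,2),"bar",np.round(pt(th,ph,BAR),1),"claw",np.round(cl(th),1),"D",np.hypot(*(pt(th,ph,BAR)-P)))
print("inside hook underside front/back at last:",pt(th,ph,(5,40.3)),pt(th,ph,(-2,40.3)))
# now: bar est
th,ph=fit(.9,-1,lambda q:pt(q[0],q[1],BAR)-[-142,67]); print(th,ph)
E
```

```text
t 8.15 loc mm [-97.7   0.   83.8] F loc [-4.3 -0.3  2.5] w 0.005 rot [-0.002  0.     0.006]
keeper mid x -86.95
lip [-83.   93.4] th 2.18 lean 0.41 bar [-90.  113.4] claw [-102.7   64.6] D 53.45054619599349
lip [-83.   91.4] th 2.07 lean 0.43 bar [-89.7 111.5] claw [-103.2   62.9] D 51.549641090194704
lip [-83.   89.4] th 1.94 lean 0.44 bar [-89.5 109.6] claw [-103.4   61.1] D 49.604644238104655
lip [-82.9  86.4] th 1.74 lean 0.44 bar [-89.5 106.6] claw [-103.3   58.1] D 46.587027457109805
lip [-83.2  83.9] th 1.51 lean 0.4 bar [-90.6 103.8] claw [-102.5   54.8] D 43.857095029196884
inside hook underside front/back at last: [-82.30920136  90.01268336] [-88.76290896  92.72370868]
0.8034006762230992 -1.0017418017618904
```

```bash
python3 - <<'E'
from link import *
from scipy.optimize import least_squares
allp=[]
for n in("scene0","side0"):
    p=dict(np.load(n+".npz")); W=cloud(p); col=p["img"].astype(float)
    L=((W.reshape(-1,3)-[*C,0])@Rc.as_matrix()*1e3); c=col.reshape(-1,3)
    m=(c[:,2]>110)&(c[:,1]<.5*c[:,2])&(abs(L[:,1])<20)&(L[:,0]<-120)&(L[:,0]>-160)&(L[:,2]>50)&(L[:,2]<90)
    l=L[m]; r=least_squares(lambda q:np.hypot(l[:,0]-q[0],l[:,2]-q[1])-5,[-142,66],loss="soft_l1",f_scale=.7)
    print(n,m.sum(),"fit",np.round(r.x,1),"rms",np.sqrt(np.mean(r.fun**2)).round(2),"y range",np.percentile(l[:,1],[2,98]).round(1))
    print(" mean",l.mean(0).round(1),"zmax",np.percentile(l[:,2],95).round(1),"xmin",np.percentile(l[:,0],5).round(1))
    allp.append(l)
l=np.vstack(allp); r=least_squares(lambda q:np.hypot(l[:,0]-q[0],l[:,2]-q[1])-5,[-142,66],loss="soft_l1",f_scale=.7); print(r.x)
th,ph=fit(.9,-1,lambda q:pt(q[0],q[1],BAR)-r.x); print(th,ph)
E
```

```text
scene0 58 fit [-142.7   65.4] rms 1.15 y range [-11.7  12.5]
 mean [-143.8   -2.    69.1] zmax 71.3 xmin -147.5
side0 78 fit [-141.6   66.8] rms 1.32 y range [-8.6 14.6]
 mean [-144.5    3.6   68.9] zmax 72.1 xmin -147.5
[-141.97943215   66.12108787]
0.7790421525831648 -1.016964080596066
```

Emit:
{"fn": "play_rows", "kwargs": {
  "motion": [
    [-1, 0, -5, 0, 0, 0, 0],
    [0, 1, -15, -16, 0, 0, 0],
    [0, 1, -35, -16, 0, 0, 0],
    [0, 1, -44.6, -16, 0, 0, 0],
    [0, 1, -44.6, -5, 0, 0, 0],
    [0, 1, -44.6, 8, 0, 0, 0],
    [0, 1, -44.6, 18, 0, 0, 0],
    [0, 1, -44.6, 25, 0, 0, 0],
    [0, 1, -44.6, 26, 0, 0, 0],
    [0, 1, -44.6, 26, 0, 0, 0]
  ]
}}

```text
clock: 9.15
position: [0.3795, 0.2447, 0.0574]
ee_rot: [2.26, 2.181, 0.001]
force: [-1.2, -0.1, -0.0]
width: 0.498
```

```bash
python3 - <<'E'
from h import *
st()
i=[arm.get_image(n)["img"] for n in("side","scene")]
cv2.imwrite("pics/f.png",cv2.resize(cv2.hconcat([i[0][170:290,220:370],i[1][170:290,170:320]]),(800,320),interpolation=cv2.INTER_CUBIC))
E
```

```text
t 9.15 loc mm [-142.1    1.2   57.4] F loc [-1.2 -0.1 -0. ] w 0.498 rot [-0.001 -0.     0.007]
```

View pics/f.png

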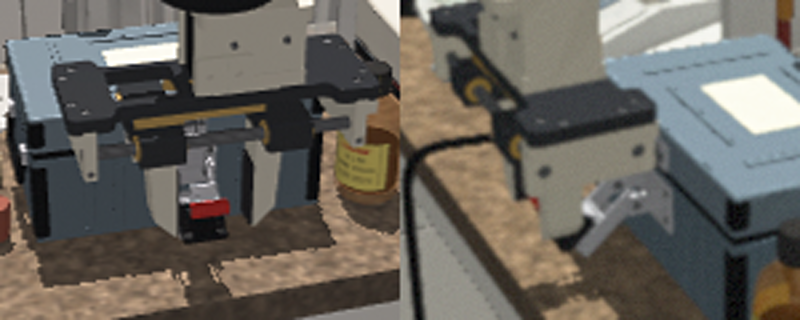

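Emit:
{"fn": "play_rows", "kwargs": {
  "motion": [
    [-0.4, 0, 0, 0, 0, 0, 0],
    [-0.6, 0, 0, 0, 0, 0, 0],
    [-0.6, 0, 0, 0, 0, 0, 0],
    [-0.6, 0, 0, 0, 0, 0, 0],
    [-0.6, 0, 0, 0, 0, 0, 0]
  ],
  "force": 20
}}

```text
clock: 9.75
position: [0.3797, 0.2454, 0.0581]
ee_rot: [2.259, 2.181, 0.004]
force: [-0.5, 1.1, 0.2]
width: 0.267
```

```bash
python3 - <<'E'
from link import *
st()
# bar path: circle about P, D 54 -> 55
import math
b0=np.array([-142.3,66.3]); a0=math.atan2(*(b0-P)[::-1]); D0=np.hypot(*(b0-P)); print(D0,a0)
a1=math.atan2(114.5-60,-93+88.5); 
for f in np.linspace(0,1,11):
    a=a0+(a1-a0)*f; D=D0+(54.7-D0)*f; b=P+D*np.array([math.cos(a),math.sin(a)])
    th,ph=fit(.78+1.4*f,-1+1.4*f,lambda q:pt(q[0],q[1],BAR)-b)
    print("bar",np.round(b,1),"shift y,z",np.round(b-b0,1)*[1,-1],"th",round(th,2),"lean",round(ph,2),"lip",np.round(pt(th,ph,LIP),1))
E
```

```text
t 9.75 loc mm [-141.9    1.8   58.1] F loc [-0.5  1.1  0.2] w 0.267 rot [-0.002  0.001  0.006]
54.167610248191686 3.025023166951675
bar [-142.3   66.3] shift y,z [ 0. -0.] th 0.8 lean -1.02 lip [-121.5   70.5]
bar [-141.    73.6] shift y,z [ 1.3 -7.3] th 0.94 lean -0.88 lip [-119.8   74.9]
bar [-138.7   80.7] shift y,z [  3.6 -14.4] th 1.08 lean -0.74 lip [-117.5   79.1]
bar [-135.4   87.4] shift y,z [  6.9 -21.1] th 1.23 lean -0.61 lip [-114.7   82.9]
bar [-131.3   93.6] shift y,z [ 11.  -27.3] th 1.37 lean -0.47 lip [-111.3   86.3]
bar [-126.3   99.1] shift y,z [ 16.  -32.8] th 1.51 lean -0.33 lip [-107.6   89.2]
bar [-120.7  104. ] shift y,z [ 21.6 -37.7] th 1.65 lean -0.2 lip [-103.4   91.6]
bar [-114.4  108. ] shift y,z [ 27.9 -41.7] th 1.79 lean -0.06 lip [-99.   93.4]
bar [-107.6  111.2] shift y,z [ 34.7 -44.9] th 1.93 lean 0.08 lip [-94.3  94.6]
bar [-100.4  113.3] shift y,z [ 41.9 -47. ] th 2.07 lean 0.21 lip [-89.5  95.1]
bar [-93.  114.5] shift y,z [ 49.3 -48.2] th 2.21 lean 0.35 lip [-84.7  95. ]
```

Emit:
{"fn": "play_rows", "kwargs": {
  "motion": [
    [-0.6, 0, 1.3, -7.3, 0, 0, 0],
    [-0.6, 0, 3.6, -14.4, 0, 0, 0],
    [-0.6, 0, 7, -21, 0, 0, 0],
    [-0.6, 0, 11, -27.3, 0, 0, 0],
    [-0.6, 0, 16, -32.8, 0, 0, 0],
    [-0.6, 0, 21.6, -37.7, 0, 0, 0],
    [-0.6, 0, 28, -41.7, 0, 0, 0],
    [-0.6, 0, 31, -43.3, 0, 0, 0],
    [-0.6, 0, 31, -43.3, 0, 0, 0]
  ]
}}

```text
clock: 10.65
position: [0.4111, 0.2443, 0.1016]
ee_rot: [2.26, 2.181, 0.004]
force: [-0.2, 2.0, 0.4]
width: 0.265
```

```bash
python3 - <<'E'
from h import *
st()
i=[arm.get_image(n)["img"] for n in("side","scene")]
cv2.imwrite("pics/g.png",cv2.resize(cv2.hconcat([i[0][150:270,220:370],i[1][150:270,170:320]]),(800,320),interpolation=cv2.INTER_CUBIC))
E
```

```text
t 10.65 loc mm [-110.5    1.7  101.6] F loc [-0.2  2.   0.4] w 0.265 rot [-0.002  0.001  0.007]
```

View pics/g.png

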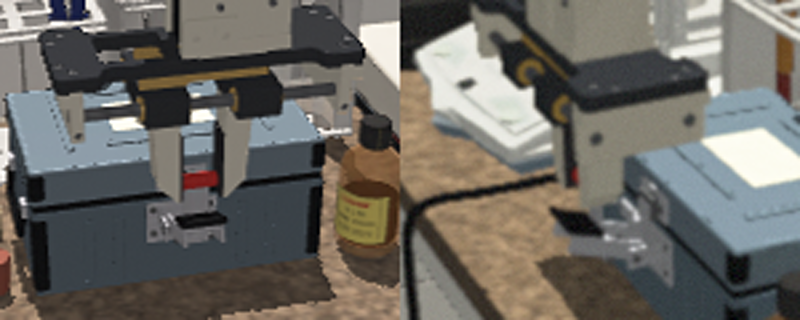

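Emit:
{"fn": "play_rows", "kwargs": {
  "motion": [
    [-0.6, 0, 4, 2, 0, 0, 0],
    [-0.6, 0, 4, -2, 0, 0, 0],
    [-0.6, 0, 8, -4, 0, 0, 0],
    [-0.6, 0, 15, -5, 0, 0, 0],
    [-0.6, 0, 18, -5, 0, 0, 0],
    [-0.6, 0, 20.9, -4.6, 0, 0, 0],
    [-0.6, 0, 20.9, -3.6, 0, 0, 0],
    [-0.6, 0, 20.9, -3.6, 0, 0, 0]
  ]
}}

```text
clock: 11.55
position: [0.4316, 0.2437, 0.1051]
ee_rot: [2.26, 2.181, 0.004]
force: [0.3, 2.7, 0.9]
width: 0.265
```

```bash
python3 - <<'E'
from h import *
st()
E
```

```text
t 11.55 loc mm [-90.    1.6 105.1] F loc [0.2 2.7 0.9] w 0.265 rot [-0.003  0.001  0.006]
```

Emit:
{"fn": "play_rows", "kwargs": {
  "motion": [
    [-0.6, 0.5, 0.4, 1, 0, 0, 0],
    [-0.6, 0.5, 0.6, 2, 0, 0, 0],
    [-0.6, 0.5, 0.9, 3, 0, 0, 0],
    [-0.6, 0.5, 0.9, 4, 0, 0, 0],
    [-0.6, 0.5, 0.9, 5, 0, 0, 0],
    [-0.6, 0.5, 0.9, 5, 0, 0, 0]
  ]
}}

```text
clock: 12.15
position: [0.4323, 0.2439, 0.0998]
ee_rot: [2.26, 2.181, 0.003]
force: [0.7, 0.1, -0.6]
width: 0.27
```

```bash
python3 - <<'E'
from h import *
st()
E
```

```text
t 12.15 loc mm [-89.3   1.9  99.8] F loc [ 0.6  0.1 -0.6] w 0.27 rot [-0.002  0.001  0.006]
```

Emit:
{"fn": "play_rows", "kwargs": {
  "motion": [
    [-0.6, 0, 0, 0.8, 0, 0, 0],
    [-0.6, 0, 0, 1.6, 0, 0, 0],
    [-0.6, 0, -0.2, 2.2, 0, 0, 0],
    [-0.6, 0, -0.2, 2.2, 0, 0, 0]
  ]
}}

```text
clock: 12.55
position: [0.432, 0.2439, 0.0975]
ee_rot: [2.26, 2.181, 0.003]
force: [0.3, 0.7, 1.0]
width: 0.264
```

```bash
python3 - <<'E'
from h import *
st()
E
```

```text
t 12.55 loc mm [-89.6   1.9  97.5] F loc [0.3 0.7 1. ] w 0.264 rot [-0.002  0.001  0.006]
```

Emit:
{"fn": "play_rows", "kwargs": {
  "motion": [
    [-0.6, 0, -0.3, 0.8, 0, 0, 0],
    [-0.6, 0, -0.6, 1.5, 0, 0, 0],
    [-0.6, 0, -0.8, 2.2, 0, 0, 0],
    [-0.6, 0, -0.8, 2.6, 0, 0, 0],
    [-0.6, 0, -0.8, 2.6, 0, 0, 0]
  ]
}}

```text
clock: 13.05
position: [0.4311, 0.2439, 0.0948]
ee_rot: [2.26, 2.181, 0.002]
force: [-0.6, 0.4, 1.0]
width: 0.271
```

```bash
python3 - <<'E'
from h import *
st()
E
```

```text
t 13.05 loc mm [-90.5   1.9  94.8] F loc [-0.6  0.4  1. ] w 0.271 rot [-0.002  0.001  0.006]
```

Emit:
{"fn": "play_rows", "kwargs": {
  "motion": [
    [-0.6, 0, -0.2, 0.7, 0, 0, 0],
    [-0.6, 0, -0.4, 1.4, 0, 0, 0],
    [-0.6, 0, -0.6, 2, 0, 0, 0],
    [-0.6, 0, -0.6, 2, 0, 0, 0]
  ]
}}

```text
clock: 13.45
position: [0.4305, 0.2439, 0.0928]
ee_rot: [2.26, 2.181, 0.002]
force: [-1.2, -0.4, 2.5]
width: 0.268
```

```bash
python3 - <<'E'
from h import *
st()
E
```

```text
t 13.45 loc mm [-91.1   1.9  92.8] F loc [-1.2 -0.4  2.5] w 0.268 rot [-0.002  0.001  0.006]
```

Contact is starting; press a little further, and look.

Emit:
{"fn": "play_rows", "kwargs": {
  "motion": [
    [-0.6, 0, 0, 0.6, 0, 0, 0],
    [-0.6, 0, 0, 1.2, 0, 0, 0],
    [-0.6, 0, 0, 1.2, 0, 0, 0]
  ]
}}

```text
clock: 13.75
position: [0.4303, 0.244, 0.0919]
ee_rot: [2.26, 2.182, 0.002]
force: [-1.9, -1.2, 7.1]
width: 0.265
```

```bash
python3 - <<'E'
from link import *
st()
s=w2l(arm.observe()["position"])*1e3; b=np.array([s[0]-.4,s[2]+8.2])
th,ph=fit(1.4,.4,lambda q:pt(q[0],q[1],BAR)-b); print("bar",b,"th",th,"lean",ph,"lip",pt(th,ph,LIP))
i=[arm.get_image(n)["img"] for n in("side","scene")]
cv2.imwrite("pics/k.png",cv2.resize(cv2.hconcat([i[0][150:270,220:370],i[1][150:270,190:340]]),(800,320),interpolation=cv2.INTER_CUBIC))
E
```

```text
t 13.75 loc mm [-91.3   1.9  91.9] F loc [-1.9 -1.3  7.1] w 0.265 rot [-0.001  0.001  0.006]
bar [-91.71099441 100.07932386] th 1.1647906666859738 lean 0.32235474998943203 lip [-82.86827345  80.78408388]
```

View pics/k.png

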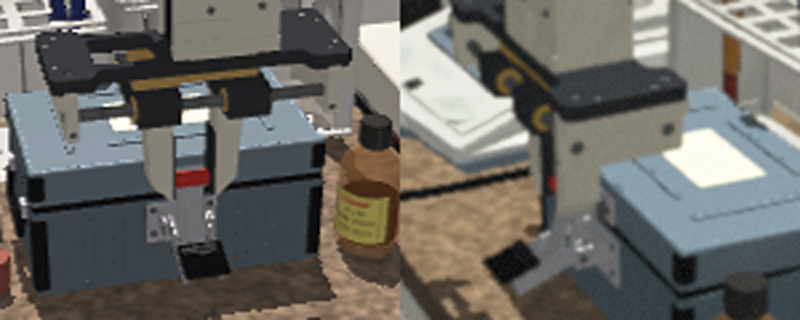

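Emit:
{"fn": "play_rows", "kwargs": {
  "motion": [
    [-0.6, 0, 0, -0.5, 0, 0, 0],
    [-0.2, 0, 0, -0.5, 0, 0, 0],
    [-0.1, 0, 0, -0.5, 0, 0, 0],
    [-0.1, 0, 0, -0.5, 0, 0, 0],
    [-0.1, 0, 0, -10, 0, 0, 0],
    [-0.1, 0, 0, -30, 0, 0, 0],
    [-0.1, 0, -20, -40, 0, 0, 0],
    [-1, 0, -40, -40, 0, 0, 0],
    [-1, 0, -60, -35, 0, 0, 0],
    [-1, 0, -60, -35, 0, 0, 0]
  ]
}}

```text
clock: 14.85
position: [0.3677, 0.2459, 0.127]
ee_rot: [-2.258, -2.184, 0.0]
force: [0.8, -0.0, 0.5]
width: 0.238
```

```bash
cat > push.py <<'E'
from link import *
st()
t=.45
def pad(th,off=0):
    d=np.array([-np.sin(th),-np.cos(th)]);n=np.array([-np.cos(th),np.sin(th)]); p=P+38*d+(15+off)*n
    c=p-9.5*np.array([np.cos(t),np.sin(t)]); return (c[0],1.,c[1],t)
E
python3 - <<'E'
from push import *
plan([pad(1.2,25),pad(1.2,8),pad(1.2,3)])
ims=[]
for n in("side","scene"):
    p=arm.get_image(n); ims.append(p["img"]); W=cloud(p); L=(W.reshape(-1,3)-[*C,0])@Rc.as_matrix()*1e3; c=p["img"].reshape(-1,3).astype(float)
    m=(c[:,2]>110)&(c[:,1]<.5*c[:,2])&(abs(L[:,1])<20)&(L[:,0]<-75)&(L[:,0]>-160)&(L[:,2]>40)&(L[:,2]<130)
    print(n,"red",m.sum(),np.median(L[m],0).round(1))
    m=(c.max(1)<45)&(abs(L[:,1])<14)&(L[:,0]<-105)&(L[:,0]>-160)&(L[:,2]>20)&(L[:,2]<110)
    print("black",m.sum(),np.median(L[m],0).round(1),np.percentile(L[m],[5,95],axis=0).round(1))
cv2.imwrite("pics/l.png",cv2.resize(cv2.hconcat([ims[0][150:270,220:370],ims[1][150:270,190:340]]),(800,320),interpolation=cv2.INTER_CUBIC))
E
```

```text
t 14.85 loc mm [-153.9    2.1  127. ] F loc [0.8 0.  0.5] w 0.238 rot [0.    0.    0.004]
[-146.97    1.     79.38    0.45] -> [-1.0, 7.0, 47.6, -0.45, 0.001, -0.004]
[-140.81    1.     63.54    0.45] -> [-1.0, 13.2, 63.4, -0.45, 0.001, -0.004]
[-138.99    1.     58.87    0.45] -> [-1.0, 15.0, 68.1, -0.45, 0.001, -0.004]
side red 12 [-93.8  -7.3 103.5]
black 90 [-136.1   -0.7   59.7] [[-141.5  -11.    57.2]
 [-121.    11.9   63.9]]
scene red 60 [-94.5  -2.7 103.2]
black 147 [-130.3   -1.9   60.8] [[-141.1  -12.7   57.1]
 [-119.1    9.8   64.2]]
```

View pics/l.png

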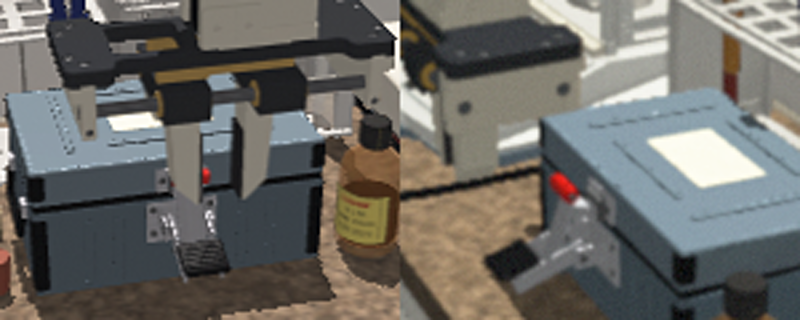

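Emit:
{"fn": "play_rows", "kwargs": {
  "motion": [
    [-1, -1, 2, 10, -0.1, 0, 0],
    [-1, -1, 4, 20, -0.25, 0, 0],
    [-1, -1, 6, 30, -0.37, 0, 0],
    [-1, -1, 7, 44, -0.45, 0, 0],
    [-1, -1, 10, 55, -0.45, 0, 0],
    [-1, -1, 12, 61, -0.45, 0, 0],
    [-1, -1, 13, 63.5, -0.45, 0, 0],
    [-1, -1, 13, 63.5, -0.45, 0, 0]
  ]
}}

```text
clock: 15.75
position: [0.3834, 0.2452, 0.0633]
ee_rot: [1.998, 1.935, 0.444]
force: [0.4, -0.7, 0.0]
width: 0.004
```

```bash
python3 - <<'E'
from push import *
plan([pad(1.2,0),pad(1.1,0)]+[pad(a,-2) for a in(1,.9,.8,.7,.6,.5,.4,.3,.2,.1,0)])
E
```

```text
t 15.75 loc mm [-138.3    1.8   63.3] F loc [ 0.4 -0.7  0. ] w 0.004 rot [-0.453 -0.002  0.003]
[-137.91    1.     56.08    0.45] -> [-0.8, -2.9, 6.7, 0.003, 0.003, -0.002]
[-137.72    1.     52.      0.45] -> [-0.7, -4.5, 10.4, 0.003, 0.003, -0.002]
[-136.05    1.     46.28    0.45] -> [-0.7, -5.5, 16.3, 0.003, 0.003, -0.002]
[-134.9     1.     42.43    0.45] -> [-0.7, -6.1, 20.3, 0.003, 0.003, -0.002]
[-133.37    1.     38.72    0.45] -> [-0.7, -6.4, 24.3, 0.003, 0.003, -0.002]
[-131.48    1.     35.18    0.45] -> [-0.7, -6.2, 28.3, 0.003, 0.003, -0.002]
[-129.24    1.     31.85    0.45] -> [-0.7, -5.7, 32.2, 0.003, 0.003, -0.002]
[-126.68    1.     28.75    0.45] -> [-0.7, -4.7, 36.2, 0.003, 0.003, -0.002]
[-123.83    1.     25.93    0.45] -> [-0.7, -3.4, 39.9, 0.003, 0.003, -0.002]
[-120.7     1.     23.41    0.45] -> [-0.6, -1.7, 43.6, 0.003, 0.003, -0.002]
[-117.34    1.     21.21    0.45] -> [-0.6, 0.4, 47.0, 0.003, 0.003, -0.002]
[-113.78    1.     19.36    0.45] -> [-0.6, 2.8, 50.2, 0.003, 0.003, -0.002]
[-110.05    1.     17.87    0.45] -> [-0.6, 5.5, 53.2, 0.003, 0.003, -0.002]
```

Push in two stages, checking force.

Emit:
{"fn": "play_rows", "kwargs": {
  "motion": [
    [-1, -1, -2, 4, 0, 0, 0],
    [-1, -1, -3, 7, 0, 0, 0],
    [-1, -1, -4, 9, 0, 0, 0],
    [-1, -1, -4.5, 11, 0, 0, 0],
    [-1, -1, -5, 13, 0, 0, 0],
    [-1, -1, -5.5, 15, 0, 0, 0],
    [-1, -1, -5.5, 16, 0, 0, 0]
  ]
}}

```text
clock: 16.45
position: [0.3867, 0.2448, 0.0472]
ee_rot: [1.998, 1.934, 0.447]
force: [-2.3, 1.2, 2.6]
width: 0.003
```

```bash
python3 - <<'E'
from push import *
plan([pad(a,-2) for a in(1,.9,.8,.7,.6,.5,.4,.3,.2,.1,0)])
E
```

```text
t 16.45 loc mm [-134.9    1.4   47.2] F loc [-2.4  1.1  2.6] w 0.003 rot [-0.454 -0.001  0.003]
[-136.05    1.     46.28    0.45] -> [-0.4, -1.5, 0.3, 0.004, 0.002, -0.003]
[-134.9     1.     42.43    0.45] -> [-0.4, -2.1, 4.3, 0.004, 0.002, -0.003]
[-133.37    1.     38.72    0.45] -> [-0.4, -2.4, 8.3, 0.004, 0.002, -0.003]
[-131.48    1.     35.18    0.45] -> [-0.4, -2.2, 12.3, 0.004, 0.002, -0.003]
[-129.24    1.     31.85    0.45] -> [-0.4, -1.7, 16.3, 0.004, 0.002, -0.003]
[-126.68    1.     28.75    0.45] -> [-0.4, -0.8, 20.2, 0.004, 0.002, -0.003]
[-123.83    1.     25.93    0.45] -> [-0.4, 0.6, 23.9, 0.004, 0.002, -0.003]
[-120.7     1.     23.41    0.45] -> [-0.4, 2.3, 27.6, 0.004, 0.002, -0.003]
[-117.34    1.     21.21    0.45] -> [-0.4, 4.3, 31.0, 0.004, 0.002, -0.003]
[-113.78    1.     19.36    0.45] -> [-0.4, 6.7, 34.3, 0.004, 0.002, -0.003]
[-110.05    1.     17.87    0.45] -> [-0.3, 9.4, 37.2, 0.004, 0.002, -0.003]
```

Emit:
{"fn": "play_rows", "kwargs": {
  "motion": [
    [-1, 0, -1.2, 2, 0, 0, 0],
    [-1, 0, -2, 4.3, 0, 0, 0],
    [-1, 0, -2.3, 6.3, 0, 0, 0],
    [-1, 0, -2.4, 8.3, 0, 0, 0],
    [-1, 0, -2.3, 10.3, 0, 0, 0],
    [-1, 0, -2.2, 12.3, 0, 0, 0],
    [-1, 0, -2.2, 12.3, 0, 0, 0]
  ]
}}

```text
clock: 17.15
position: [0.3905, 0.2448, 0.0351]
ee_rot: [1.998, 1.934, 0.447]
force: [-0.5, 0.0, 0.7]
width: 0.004
```

```bash
python3 - <<'E'
from push import *
plan([pad(a,-2) for a in(.6,.5,.4,.3,.2,.1,0)])
ims=[arm.get_image(n)["img"] for n in("side","scene")]
cv2.imwrite("pics/m.png",cv2.resize(cv2.hconcat([ims[0][150:270,220:370],ims[1][150:270,190:340]]),(800,320),interpolation=cv2.INTER_CUBIC))
E
```

```text
t 17.15 loc mm [-131.1    1.5   35.1] F loc [-0.5 -0.   0.7] w 0.004 rot [-0.454 -0.001  0.004]
[-129.24    1.     31.85    0.45] -> [-0.5, 0.3, 3.7, 0.004, 0.002, -0.003]
[-126.68    1.     28.75    0.45] -> [-0.5, 1.2, 7.6, 0.004, 0.002, -0.003]
[-123.83    1.     25.93    0.45] -> [-0.5, 2.5, 11.4, 0.004, 0.002, -0.003]
[-120.7     1.     23.41    0.45] -> [-0.5, 4.2, 15.1, 0.004, 0.002, -0.003]
[-117.34    1.     21.21    0.45] -> [-0.5, 6.3, 18.5, 0.004, 0.002, -0.003]
[-113.78    1.     19.36    0.45] -> [-0.5, 8.7, 21.7, 0.004, 0.002, -0.003]
[-110.05    1.     17.87    0.45] -> [-0.5, 11.4, 24.7, 0.004, 0.002, -0.003]
```

View pics/m.png

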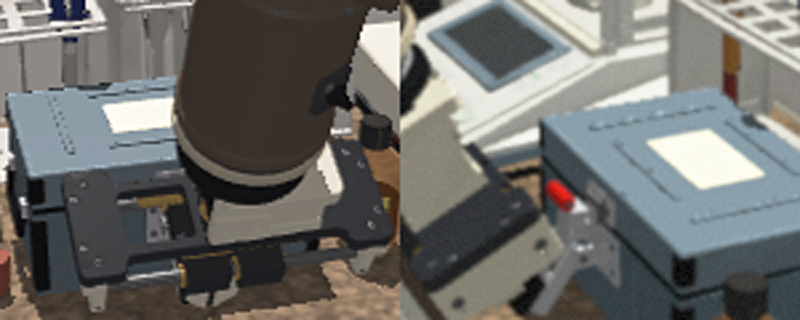

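```bash
python3 - <<'E'
from link import *
p=arm.get_image("scene"); W=cloud(p); L=(W.reshape(-1,3)-[*C,0])@Rc.as_matrix()*1e3; c=p["img"].reshape(-1,3).astype(float)
m=(c[:,2]>110)&(c[:,1]<.5*c[:,2])&(abs(L[:,1])<20)&(L[:,0]<-75)&(L[:,0]>-160)&(L[:,2]>40)&(L[:,2]<130)
print("red",m.sum(),np.median(L[m],0).round(1),np.percentile(L[m],[5,95],axis=0).round(1))
def lidz(L):
    k=(abs(L[:,1])<90)&(L[:,0]>-60)&(L[:,0]<40)&(L[:,2]>92)&(L[:,2]<115); A=np.c_[L[k][:,0],np.ones(k.sum())]
    for _ in range(3):
        s=np.linalg.lstsq(A,L[k][:,2],rcond=None)[0]; r=abs(L[k][:,2]-A@s)<2.5; idx=np.where(k)[0][r]; k=np.zeros(len(L),bool);k[idx]=1;A=np.c_[L[k][:,0],np.ones(k.sum())]
    return s,k.sum()
print("lid slope, z0",lidz(L))
x,z=np.median(L[m],0)[[0,2]]
for th in(.6,.7,.8):
    cp=cl(th); print(th,cp,"bar dist",np.hypot(x-cp[0],z-cp[1]),"exp 50.4+~4; lean", np.arctan2(-(x-cp[0]),z-cp[1])-.159)
    print(" hooked-predicted bar at lean toward lid:", [ (l,pt(th,l,BAR).round(1)) for l in(.1,.2)])
cv2.imwrite("pics/n.png",cv2.resize(p["img"][170:250,210:310],(800,640)[:2],interpolation=cv2.INTER_CUBIC)[:600])
E
```

```text
red 59 [-96.8  -3.   98.8] [[-99.4 -12.6  94.4]
 [-91.5  10.  100.7]]
lid slope, z0 (array([-2.05782647e-02,  9.93619306e+01]), np.int64(2749))
0.6 [-92.94291066  45.71327382] bar dist 53.21207298770183 exp 50.4+~4; lean -0.08711619273835261
 hooked-predicted bar at lean toward lid: [(0.1, array([-95.9,  96.1])), (0.2, array([-90.9,  96.1]))]
0.7 [-94.3470073  46.2281989] bar dist 52.61530267748196 exp 50.4+~4; lean -0.11303337271331083
 hooked-predicted bar at lean toward lid: [(0.1, array([-97.3,  96.6])), (0.2, array([-92.3,  96.6]))]
0.8 [-95.69268258  46.88072726] bar dist 51.91826671602551 exp 50.4+~4; lean -0.13835028696436885
 hooked-predicted bar at lean toward lid: [(0.1, array([-98.7,  97.2])), (0.2, array([-93.6,  97.3]))]
```

View pics/n.png

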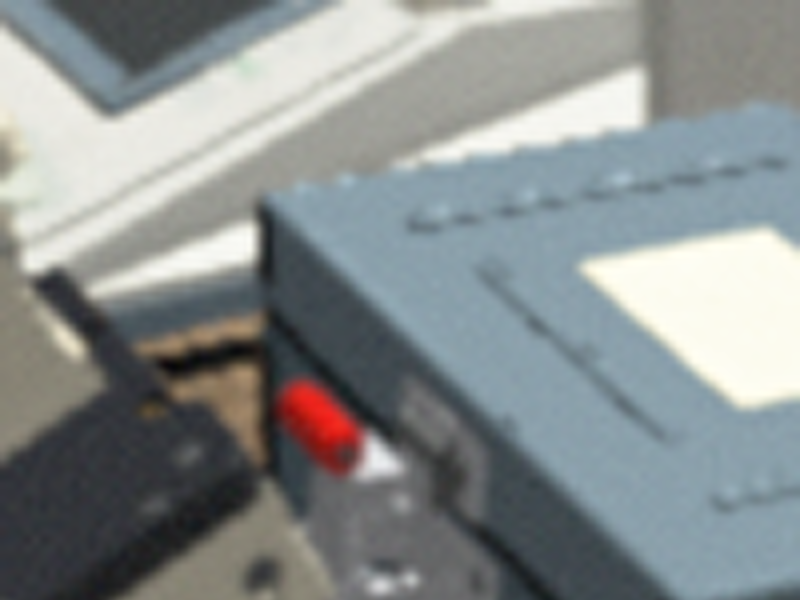

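Emit:
{"fn": "play_rows", "kwargs": {
  "motion": [
    [-1, 0, 0.3, 3.7, 0, 0, 0],
    [-1, 0, 1.2, 7.6, 0, 0, 0],
    [-1, 0, 2.5, 11.4, 0, 0, 0],
    [-1, 0, 4.2, 15, 0, 0, 0],
    [-1, 0, 6, 18, 0, 0, 0],
    [-1, 0, 7, 19.5, 0, 0, 0],
    [-1, 0, 8, 21, 0, 0, 0]
  ]
}}

```text
clock: 18.0
position: [0.4067, 0.244, 0.0197]
ee_rot: [1.998, 1.934, 0.446]
force: [-0.7, 0.1, 0.2]
width: 0.005
```

```bash
python3 - <<'E'
from push import *
plan([pad(a,-2) for a in(.1,0)])
E
```

```text
t 18.0 loc mm [-114.9    1.3   19.7] F loc [-0.7  0.   0.2] w 0.005 rot [-0.454 -0.001  0.004]
[-113.78    1.     19.36    0.45] -> [-0.3, 0.9, 0.8, 0.004, 0.002, -0.003]
[-110.05    1.     17.87    0.45] -> [-0.3, 3.6, 3.7, 0.004, 0.002, -0.003]
```

Emit:
{"fn": "play_rows", "kwargs": {
  "motion": [
    [-1, 0, 1.5, 1, 0, 0, 0],
    [-1, 0, 2.7, 1.5, 0, 0, 0],
    [-1, 0, 3.6, 2, 0, 0, 0],
    [-1, 0, 3.6, 2, 0, 0, 0]
  ]
}}

```text
clock: 18.4
position: [0.4102, 0.2438, 0.0192]
ee_rot: [1.998, 1.935, 0.445]
force: [-4.2, -0.2, 0.3]
width: 0.005
```

```bash
python3 - <<'E'
from push import *
E
```

```text
t 18.4 loc mm [-111.4    1.2   19.2] F loc [-4.1 -0.3  0.3] w 0.005 rot [-0.453 -0.001  0.003]
```

Emit:
{"fn": "play_rows", "kwargs": {
  "motion": [
    [-1, 0, 1, 0.5, 0, 0, 0],
    [-1, 0, 1.8, 0.9, 0, 0, 0],
    [-1, 0, 1.8, 0.9, 0, 0, 0],
    [-1, 0, -5, -10, 0, 0, 0],
    [-1, 0, -15, -40, 0, 0, 0],
    [-1, 0, -15, -80, 0, 0, 0],
    [-1, 0, -15, -120, 0, 0, 0],
    [-1, 60, -15, -150, 0, 0, 0],
    [-1, 110, -15, -150, 0, 0, 0],
    [-1, 110, -15, -150, 0, 0, 0]
  ]
}}

```text
clock: 19.4
position: [0.3349, 0.354, 0.1477]
ee_rot: [2.003, 1.934, 0.444]
force: [1.3, 0.5, -0.6]
width: 0.003
```

```bash
python3 - <<'E'
from push import *
ims=[]
for n in("side","scene"):
    p=arm.get_image(n); ims.append(p["img"]); W=cloud(p); L=(W.reshape(-1,3)-[*C,0])@Rc.as_matrix()*1e3; c=p["img"].reshape(-1,3).astype(float)
    m=(c[:,2]>110)&(c[:,1]<.5*c[:,2])&(abs(L[:,1])<20)&(L[:,0]<-75)&(L[:,0]>-160)&(L[:,2]>40)&(L[:,2]<130)
    print(n,"red",m.sum(),np.median(L[m],0).round(1))
    m=(c.max(1)<50)&(abs(L[:,1])<14)&(L[:,0]<-75)&(L[:,0]>-160)&(L[:,2]>5)&(L[:,2]<60)
    print("black",m.sum(),np.percentile(L[m],[5,50,95],axis=0).round(1))
    k=(abs(L[:,1])<90)&(L[:,0]>-60)&(L[:,0]<40)&(L[:,2]>97)&(L[:,2]<105); print("lid",np.polyfit(L[k][:,0],L[k][:,2],1))
cv2.imwrite("pics/o.png",cv2.resize(cv2.hconcat([ims[0][140:280,190:390],ims[1][140:280,180:380]]),(800,280),interpolation=cv2.INTER_CUBIC))
E
```

```text
t 19.4 loc mm [-189.8  109.1  147.7] F loc [ 1.3  0.5 -0.6] w 0.003 rot [-0.45  -0.001  0.006]
side red 71 [-99.7   3.   97.1]
black 173 [[-104.6  -10.2   10.7]
 [-102.3    1.1   22.9]
 [-100.3   12.5   36. ]]
lid [-1.72676273e-02  1.00431491e+02]
scene red 52 [-98.9  -1.5  96.7]
black 116 [[-104.4  -13.4   10.2]
 [-102.9   -1.9   23.4]
 [-100.4   12.5   34.5]]
lid [-2.10494271e-02  9.93930848e+01]
```

View pics/o.png

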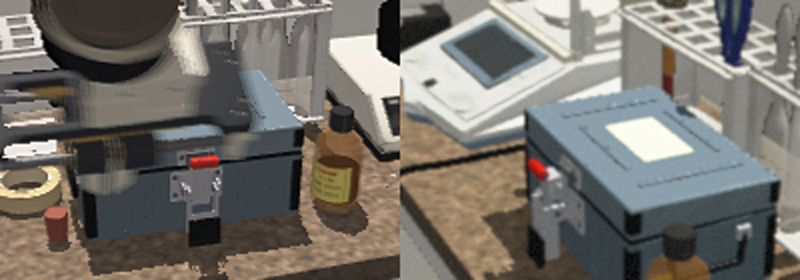

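Emit:
{"fn": "play_rows", "kwargs": {
  "motion": [
    [-1, 0, 0, 0, 0, 0, 0],
    [-1, 0, 0, 0, 0, 0, 0],
    [-1, 0, 0, 0, 0, 0, 0]
  ]
}}

```text
clock: 19.8
position: [0.3347, 0.3605, 0.1487]
ee_rot: [1.998, 1.942, 0.456]
force: [-0.3, -0.1, -0.5]
width: 0.005
```

```bash
python3 - <<'E'
from h import *
st(); print(arm.sign_off())
E
```

```text
t 19.8 loc mm [-190.2  115.6  148.7] F loc [-0.3 -0.1 -0.5] w 0.005 rot [-0.454  0.008 -0.   ]
the job is handed in; nothing more can be done
None
```

The case is latched and handed in at about 20 s. The lid was lowered onto the gasket, the claw seated on the keeper, and the lever swung over centre until it lay home.

- **Forces:** I read the force at the end of each move, so brief peaks within a move were not seen. The highest readings were about 6 N lowering the lid, 7 N seating the claw and 4 N on the lever. I then pressed the lid about 0.7 mm further and the lever about 2 mm further. I took no reading during those two presses; I estimate no more than about 15 N each.
- **Keeper:** By touch it sits about 2 mm farther out than drawn.
- **Last checks:** In both cameras the lever hangs vertical against the case front, with the grip 102–103 mm in front of the case centre and about 103.5 expected. The lid is drawn down to about 0.017–0.021. The nearby stopper, bottle and tape roll look undisturbed, and the robot touches nothing (force about 0).
- **Disagreements:** At seating, the lip depth I worked out was about 2 mm more than the hook geometry allows. I took that as an error in my estimate of where the bar sat in the gripper. Halfway down, the lever gave almost no resistance, and I suspected the claw had come off. The camera then showed the lid already drawn down to 0.021, so the claw was holding.

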